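# Lock a T-bolt stop into the rail and pin the board with it

### The arm

A 6-joint arm with a two-finger parallel gripper is mounted at the origin on a cart in front of the work surface, level with it; the furniture and walls round the work are solid. World frame = base frame: x ahead of the robot, y to its left, z up, the work surface at z = 0. Lengths are in m, angles in degrees, forces in N, time in s.
With the tool pointing down it reaches from about 0.35 to 0.775 m from the base axis. Payload 5.5 kg.
Tool frame: the origin (TCP) lies midway between the tips of the shut fingers; the grasp point (between the pads) lies 19 mm behind it; z points along the fingers, y is the line along which they close (so a half turn about z gives the same grasp; the last joint's range is limited). The gripper opens to 85 mm and grips with 20 to 120 N. Pads are 22 mm wide; open, the fingers measure 114 mm over their backs; the gripper's body (76 mm by 85 mm) begins 54 mm behind the grasp point. The pads swing forward as they close: fully open they stand 13 mm farther back than shut.
Start: joints at [-7.998, 17.945, 2.641, 74.691, 0, 82.002], TCP at [0.575, -0, 0.231] pointing down, gripper open.
Joint ranges: [-158.12, 158.12], [-49.38, 96.58], [-58.88, 72.47], [-126.05, 133.96], [-84.25, 85.87], [-180, 180]. Speed limits (degrees/s): [147.25, 147.25, 180, 180, 180, 180].

### API

Orientations are given as [roll, pitch, yaw] about the fixed x, y, z axes, in that order (R = Rz(yaw) Ry(pitch) Rx(roll)).
In Python, from bench import robot gives the robot as it stands. The module is installed in compiled form; this text tells all that it offers.
- The arm moves only by the tool send_rows, never from a script. Its argument "targets" is a list of rows, each an object of numbers: "tx", "ty", "tz": the shift along the tool's x, y, z in m; "ax", "ay", "az": the turn, a rotation vector about the tool's x, y, z in rad. In form: [{"tx": .., "ty": .., "tz": .., "ax": .., "ay": .., "az": ..}, ...]. A call has 1 to 5 rows; each row shifts and turns the commanded pose from where the row before left it, along the tool's axes as they then stand; what a row does not reach is not made up. A row lasts 1/12 s, in which the tool goes at most 41.7 mm and 7.16 degrees, less where a joint would pass 70% of its speed; a pose out of reach is approached as far as the arm can. A call with a gripper value outside its range is refused whole. "jaw" is the closure in counts, from 0 (fully open) to 255 (shut), set as the call begins (left out, the last holds). The fingers move at their own pace and stop on an object; "grip_force" is the grip in N (left out, the last holds). Time passes only in rows, so rows that do not move let the fingers close. It gives the time, the measured TCP pose, the force, the opening and the grip force at its end, in the units of the state.
- robot.get_obs(): the state, without advancing time (a new reading comes with each control period).
- robot.read_camera(name): name is "scene" or "side" or "wrist"; returns the picture (384x512x3 uint8, red, green, blue); there is no depth.
- robot.camera_model(name): a dict with "fx", "fy", "cx", "cy" (pixels), "dist_coeffs" ([k1, k2, p1, p2, k3] as OpenCV has them; the pictures are not rectified), "pose" (4x4, takes a point from camera to world coordinates). Camera axes: x right, y up, looking along -z (the intrinsics and any distortion apply to the point x, -y, -z); pixel columns grow to the right and rows downward; lengths in m; the calibration is good to about 2 mm. A picture is of the moment at which its call begins: read the wrist's pose just before it. camera_model takes no time and is no camera call; for the wrist camera it gives the pose at the moment of the call.
- robot.sign_off(): hands the job in; it is judged then, once.
The state is a dict: "t": time; "joint_pos": joint angles; "qd": joint speeds; "joint_efforts": joint torques, N m; "tcp_pos": TCP position; "tcp_rot": TCP orientation; "ft_force": force on the tool from outside, world axes, zero at the start; "torque": the same for the moment, N m; "width": finger opening in m; "finger_force": force on a finger pad.
Only numpy, scipy, OpenCV 4.12 (cv2) and the standard library are available. Lean on these libraries where they do the work, as an engineer would, in place of code of your own. Each camera call takes 0.05 s, during which the arm holds its last target. There are 200 camera calls.

### The job

Take the T-bolt stop out of its wooden holder and lower its T-head through the slot of the aluminium rail, in the clear stretch of rail, with the handle across the rail, until its drum lies on the rail. Give it a quarter turn clockwise (seen from above) so that the head locks under the slot, then slide it along until it holds the wooden board snug against the rail's end block, and let go. Work gently: feel for the slot, never press the stop on the rail or the board with more than 50 N, and leave the tape roll, hex keys and tape measure alone.

Things in the scene. Friction and masses are not known exactly. Their poses are not given: they have to be found in the camera images.
- stop_grip (a point): Loose T-bolt stop (about 200 g), centre of its black handle: upright paddle 44 mm long (own x), 14 thick (y), 42 tall; grasp across the 14 mm. Under it a round steel drum, 36 mm across, 26 tall, its underside 47 mm below this point. z up; half a turn makes no difference. At first upright in the holder, drum on the holder's top; lift straight up by 20 mm or more to free it.
- stop_head (a point): Centre of the underside of the stop's T-head, 62 mm below stop_grip. Head: 27 mm long along the stop's y (square to the handle), 8 wide (x), 7 thick; above it a round neck, 8 mm across and 8 mm long, up to the drum.
- holder: Fixed wooden holder block, 54 x 66 x 22 mm, with a slot along its y; origin at the centre of its underside on the bench.
- base: Fixed plywood base, 116 (x) x 310 (y) x 12 mm, origin at the centre of its underside, z up. It carries an aluminium rail along its y, 80 mm wide, 300 long, top 36 mm above this origin. At the rail's +y end a wooden end block, 22 mm higher than the rail, with its face at y = +130 mm. Rail clear from y = -130 to -20 mm. The rail is firmly fixed.
- slot_nominal (a point): Point on the base's centre line, at the rail's top, in the clear stretch (base y = -70 mm); it is not on the slot itself. The slot runs along the rail's middle, parallel to base y, but the rail is screwed down through slotted holes: the slot's middle lies up to 5 mm to either side (base x) of the centre line, unmeasured. Look or feel for it.
- slot_inside (a point): Point on the base's centre line, 18 mm below the rail's top: the channel's floor. Slot 10 mm wide, lips 6 mm thick, channel below 27.5 wide and 12 deep. In it the head turns only clockwise seen from above and stops just past a quarter turn; the handle is then in line with the rail and the stop slides along it, with 2 mm play up and down, 1 mm sideways.
- board_center (a point): Centre of the loose wooden board (105 mm along the rail, 45 across, 24 thick, 50 to 140 g) lying on the rail, at first 4 to 18 mm short of the end block. Snug against it, its centre is at base y = +77.5 mm, and the axis of a stop snug against the board at base y = +7 mm.
- keys: Bystander: folding hex key set, 28 x 92 x 18 mm, lying on the bench.
- tape: Bystander: small roll of black tape, 53 mm across, 19 mm high.
- measure: Bystander: pocket tape measure, 38 x 86 x 62 mm.

How it is judged (in metres and radians):
On the way, in this order (a step that is already met when the one before it is completed fails the run):
1. the stop's head is through the slot, drum down on the rail (within 2 mm), handle still across the rail (within 20 degrees) (z of stop_grip in the frame of base between 0.08 and 0.085 m and x of stop_grip in the frame of base between -0.01 and 0.01 m and y of stop_grip in the frame of base between -0.15 and 0.01 m and angle between stop_grip's own z axis and vertical below 0.12 rad and angle between the x axis of stop_grip and the x axis of base, either way round below 0.35 rad), for 0.1 s.
2. the head is turned under the lips: handle in line with the rail (within 15 degrees) (z of stop_grip in the frame of base below 0.0865 m and angle between the x axis of stop_grip and the y axis of base, either way round below 0.26 rad), for 0.1 s.
At the end, for the whole second after the job is handed in: Stop upright (6 deg), drum down on the rail within 2.5 mm, handle in line with the rail within 15 deg, head locked under the lips; board flat on the rail, within 3 mm of the end block and 20 mm of the centre line; stop within 3.5 mm of its fully home place; all let go (z of stop_grip in the frame of base between 0.08 and 0.0855 m and angle between stop_grip's own z axis and vertical below 0.1 rad and angle between the x axis of stop_grip and the y axis of base, either way round below 0.26 rad and y of stop_grip in the frame of base between 0.0035 and 0.0105 m and y of board_center in the frame of base above 0.0745 m and z of board_center in the frame of base between 0.044 and 0.052 m and x of board_center in the frame of base between -0.02 and 0.02 m); the robot touches nothing.
It fails at once if the stop presses on the rail or its board with more than 50 N (contact force between stop and base above 50 N).
It fails at once if the wooden board is rammed into the end block or squeezed with more than 50 N (contact force between stop and board above 50 N).
It fails at once if the tape roll, hex keys or tape measure is moved by more than 15 mm (distance of any of keys, tape, measure from where it was at the start of the episode above 0.015 m).
It also fails if it takes over 61 s, if anything falls off the work surface, if the arm or the gripper's body presses on something with over 40 N, if the wrist force passes 120 N, or if a joint passes its speed limit or range.

## Working session

There is one attempt and no reset: what is moved stays moved. The work goes in short steps, Python scripts to look and compute and a tool call to move; the robot and the scene stay as the last step left them, time stands still between calls to the robot, and variables do not carry over. Pictures are saved under pics/ and viewed, at most 10 in all, crops included, and the job is handed in when it is done.

Besides the shell and the picture viewer there is one more tool, called after "Call:" as name(argument=value, ...) on one line, values as JSON. send_rows: Moves the arm, as the interface text tells. Its arguments: {"type":"object","properties":{"targets":{"type":"array","items":{"type":"object","properties":{"tx":{"type":"number"},"ty":{"type":"number"},"tz":{"type":"number"},"ax":{"type":"number"},"ay":{"type":"number"},"az":{"type":"number"}}}},"jaw":{"type":"number"},"grip_force":{"type":"number"}},"required":["targets"]}

```bash
mkdir -p pics
cat > h.py <<'E'
import numpy as np, cv2
from bench import robot
def snap(n,f):
    m=robot.camera_model(n); im=robot.read_camera(n)
    cv2.imwrite(f'pics/{f}.png',cv2.cvtColor(im,cv2.COLOR_RGB2BGR)); np.save(f'pics/{f}.npy',m,allow_pickle=True); return im,m
def load(f): return np.load(f'pics/{f}.npy',allow_pickle=True).item()
def K(m): return np.array([[m['fx'],0,m['cx']],[0,m['fy'],m['cy']],[0,0,1.]])
def ray(m,px):
    u=cv2.undistortPoints(np.array([[px]],float),K(m),np.array(m['dist_coeffs'],float))[0,0]
    P=np.array(m['pose']); d=P[:3,:3]@np.array([u[0],-u[1],-1]); return P[:3,3],d
def at(m,px,z):
    o,d=ray(m,px); return o+d*(z-o[2])/d[2]
def tri(l):
    A=0;b=0
    for m,px in l:
        o,d=ray(m,px); d=d/np.linalg.norm(d); M=np.eye(3)-np.outer(d,d); A=A+M;b=b+M@o
    return np.linalg.solve(A,b)
def proj(m,p):
    P=np.array(m['pose']); c=P[:3,:3].T@(np.array(p)-P[:3,3]); c=c*[1,-1,-1]
    return cv2.projectPoints(c.reshape(1,1,3),np.zeros(3),np.zeros(3),K(m),np.array(m['dist_coeffs'],float))[0].ravel()
E
python3 - <<'E'
from h import *
o=robot.get_obs(); print(o)
ims=[snap(n,n+'0')[0] for n in('scene','side','wrist')]
for n in('scene','side','wrist'): print(n,np.round(load(n+'0')['pose'],3).tolist(),load(n+'0')['fx'])
for n,i in zip('abc',ims): cv2.imwrite(f'pics/{n}.png',cv2.cvtColor(cv2.resize(i,(800,600),interpolation=cv2.INTER_CUBIC),cv2.COLOR_RGB2BGR))
E
```

```text
{'t': 0.0, 'joint_pos': array([-7.99944516e+00,  1.79916396e+01,  2.57650142e+00,  7.46931770e+01,
        5.11833017e-04,  8.20029979e+01]), 'qd': array([-0.01668032,  0.02942771, -0.02908061,  0.09998259,  0.10046824,
        0.07239799]), 'joint_efforts': array([-2.90074182e-03, -4.80629075e+01,  2.98531097e+01,  1.95313990e-02,
       -3.83516899e-04, -4.27451073e-05]), 'tcp_pos': array([5.74465864e-01, 5.85647993e-05, 2.30397231e-01]), 'tcp_rot': array([-1.79892809e+02, -1.55757928e-02,  8.99975419e+01]), 'ft_force': array([-1.17067191, -0.12173132, -0.46125468]), 'torque': array([-0.00365926, -0.05787421,  0.01284244]), 'finger_force': 0.0, 'width': 0.08532371931040984}
scene [[-0.714, 0.455, -0.532, -0.178], [-0.7, -0.459, 0.547, 0.686], [0.004, 0.763, 0.646, 0.881], [0.0, 0.0, 0.0, 1.0]] 428.0763871796653
side [[-0.993, 0.068, -0.095, 0.353], [-0.116, -0.616, 0.779, 0.98], [-0.005, 0.785, 0.62, 0.834], [0.0, 0.0, 0.0, 1.0]] 426.2053514447376
wrist [[1.0, 0.0, 0.001, 0.576], [-0.001, 0.946, 0.326, 0.084], [-0.001, -0.326, 0.946, 0.373], [0.0, 0.0, 0.0, 1.0]] 298.42980786214434
```

View pics/a.png

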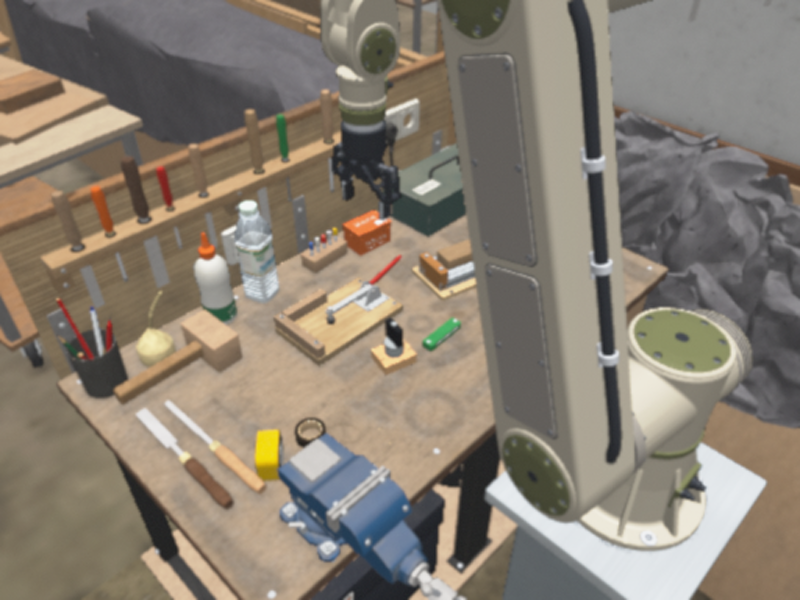

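View pics/b.png

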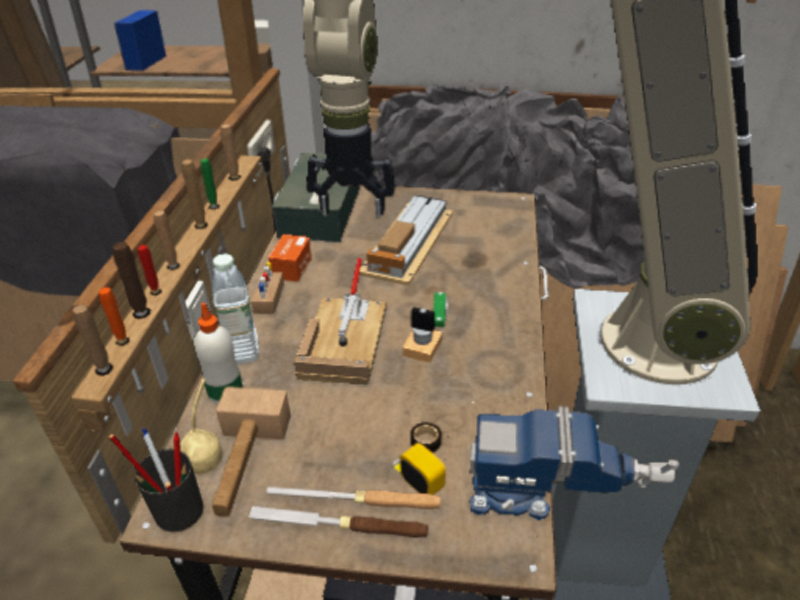

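View pics/c.png

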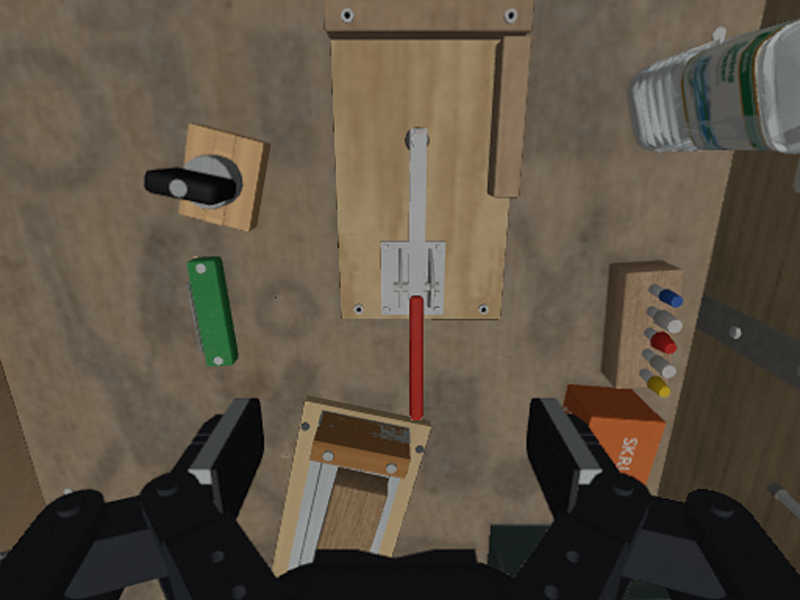

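Wrist view (800x600): holder top corners are about (188,124), (269,143), (250,231), (180,213). The handle runs (150,180) to (235,185), and the rail's end block is at (360,435). The side view shows the stop at about (423,320) and the rail from (400,265) to (440,205).

Run:
```python
from h import *
w=load('wrist0');s=load('side0')
k=.64
for p in[(188,124),(269,143),(250,231),(180,213)]: print(at(w,np.array(p)*k,.022).round(4))
print('ply',[at(w,np.array(p)*k,.012).round(4).tolist() for p in[(308,398),(430,423),(274,572),(392,555)]])
print('rail',[at(w,np.array(p)*k,.036).round(4).tolist() for p in[(310,458),(413,472)]])
print('blk',[at(w,np.array(p)*k,.058).round(4).tolist() for p in[(314,441),(410,460)]])
# silver cap on handle top
print(at(w,np.array((178,187))*k,.091),at(w,np.array((200,187))*k,.091), at(s,np.array((423,312))*k,.09))
print('side ply corners',[at(s,np.array(p)*k,.012).round(4).tolist() for p in[(361,270),(408,280),(453,210)]])
print('tri', tri([(w,np.array((195,187))*k),(s,np.array((424,311))*k)]))
```

```text
[0.4297 0.0987 0.022 ]
[0.4859 0.0857 0.022 ]
[0.4661 0.0228 0.022 ]
[0.4149 0.0365 0.022 ]
ply [[0.4991, -0.1262, 0.012], [0.607, -0.1517, 0.012], [0.4512, -0.3297, 0.012], [0.5725, -0.3064, 0.012]]
rail [[0.5022, -0.1711, 0.036], [0.5913, -0.1857, 0.036]]
blk [[0.5112, -0.1383, 0.058], [0.5877, -0.1563, 0.058]]
[0.44759845 0.06102064 0.091     ] [0.46066606 0.06096283 0.091     ] [0.44302011 0.0644933  0.09      ]
side ply corners [[0.5984, -0.1586, 0.012], [0.4944, -0.1337, 0.012], [0.4201, -0.4315, 0.012]]
tri [0.44758189 0.05753327 0.08227076]
```

Call:
send_rows(targets=[{"tx": 0.015, "ty": -0.0313}, {"tx": 0.015, "ty": -0.0313}, {"tx": 0.015, "ty": -0.0313}, {"tx": 0.015, "ty": -0.0313}, {"az": -0.12}])

```text
invalid input
```

Call:
send_rows(targets=[{"az": -0.12}, {"az": -0.12}, {"az": -0.12}, {"az": -0.12}, {"az": -0.12}])

```text
invalid input
```

Call:
send_rows(targets=[{"az": -0.12}, {"az": -0.12}, {"az": -0.12}, {"az": -0.12}, {"az": -0.12}])

```text
invalid input
```

Call:
send_rows(targets=[{"az": 0.0}])

```text
invalid input
```

Run:
```python
from h import *
o=robot.get_obs(); print(o['tcp_pos'],o['tcp_rot'],o['joint_pos'])
i,m=snap('wrist','w1'); c=cv2.cvtColor(i,cv2.COLOR_RGB2BGR)
cv2.imwrite('pics/w1v.png',cv2.resize(c,(800,600),interpolation=cv2.INTER_CUBIC)); snap('side','s1')
```

```text
[5.74619732e-01 4.36677452e-05 2.30614216e-01] [-1.79921663e+02 -9.17962733e-03  9.00020148e+01] [-7.99754875e+00  1.79806477e+01  2.59161961e+00  7.46898241e+01
 -1.81150546e-03  8.20004314e+01]
```

View pics/w1v.png

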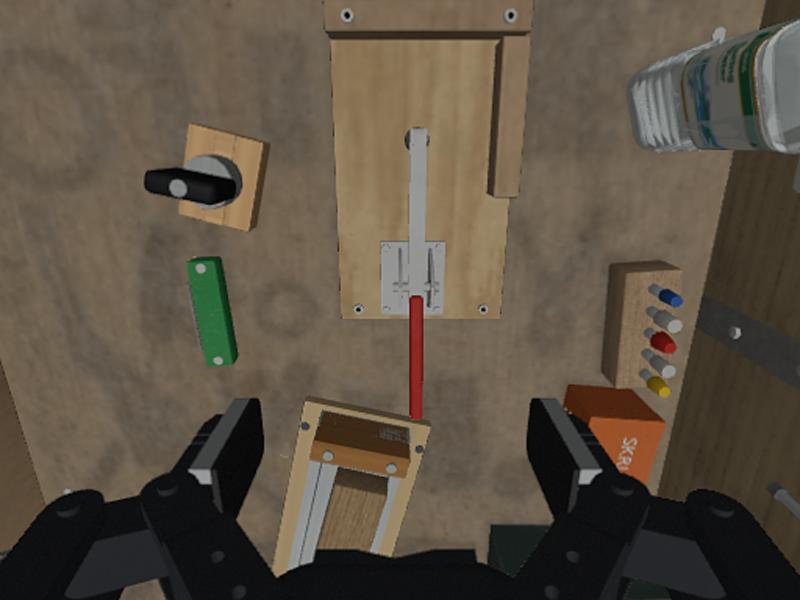

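The arm hasn't moved and the view is unchanged, because all four calls were refused. The rows probably need all six numbers, so I'll test that with one call.

Call:
send_rows(targets=[{"tx": 0.015, "ty": -0.0313, "tz": 0, "ax": 0, "ay": 0, "az": 0}, {"tx": 0.015, "ty": -0.0313, "tz": 0, "ax": 0, "ay": 0, "az": 0}, {"tx": 0.015, "ty": -0.0313, "tz": 0, "ax": 0, "ay": 0, "az": 0}, {"tx": 0.015, "ty": -0.0313, "tz": 0, "ax": 0, "ay": 0, "az": 0}, {"tx": 0, "ty": 0, "tz": 0, "ax": 0, "ay": 0, "az": -0.12}])

```text
t: 0.67
tcp_pos: [0.4434, 0.0621, 0.2309]
tcp_rot: [-179.7, -0.1, 97.0]
ft_force: [-1.3, 0.9, -0.2]
width: 0.0854
finger_force: 0.0
```

Call:
send_rows(targets=[{"tx": 0, "ty": 0, "tz": 0, "ax": 0, "ay": 0, "az": -0.12}, {"tx": 0, "ty": 0, "tz": 0, "ax": 0, "ay": 0, "az": -0.12}, {"tx": 0, "ty": 0, "tz": 0, "ax": 0, "ay": 0, "az": -0.12}, {"tx": 0, "ty": 0, "tz": 0, "ax": 0, "ay": 0, "az": -0.12}, {"tx": 0, "ty": 0, "tz": 0, "ax": 0, "ay": 0, "az": -0.12}])

```text
t: 1.08
tcp_pos: [0.4497, 0.06, 0.2313]
tcp_rot: [180.0, 0.0, 131.6]
ft_force: [-0.3, -0.1, 0.4]
width: 0.0854
finger_force: 0.0
```

Call:
send_rows(targets=[{"tx": 0, "ty": 0, "tz": 0, "ax": 0, "ay": 0, "az": -0.12}, {"tx": 0, "ty": 0, "tz": 0, "ax": 0, "ay": 0, "az": -0.12}, {"tx": 0, "ty": 0, "tz": 0, "ax": 0, "ay": 0, "az": -0.12}, {"tx": 0, "ty": 0, "tz": 0, "ax": 0, "ay": 0, "az": -0.12}, {"tx": 0, "ty": 0, "tz": 0, "ax": 0, "ay": 0, "az": -0.12}])

```text
t: 1.5
tcp_pos: [0.4497, 0.06, 0.2313]
tcp_rot: [-180.0, -0.0, 166.0]
ft_force: [-0.3, 0.7, 0.3]
width: 0.0855
finger_force: 0.0
```

Call:
send_rows(targets=[{"tx": 0, "ty": 0, "tz": 0, "ax": 0, "ay": 0, "az": 0}, {"tx": 0, "ty": 0, "tz": 0, "ax": 0, "ay": 0, "az": 0}])

```text
t: 1.67
tcp_pos: [0.4498, 0.06, 0.2313]
tcp_rot: [180.0, -0.0, 165.4]
ft_force: [0.2, -0.5, -0.3]
width: 0.0858
finger_force: 0.0
```

Run:
```python
from h import *
o=robot.get_obs(); print(o['tcp_pos'],o['tcp_rot'],o['joint_pos'])
i,m=snap('wrist','w1'); c=cv2.cvtColor(i,cv2.COLOR_RGB2BGR)
cv2.imwrite('pics/w1v.png',cv2.resize(c,(800,600),interpolation=cv2.INTER_CUBIC)); snap('side','s1')
```

```text
[0.44975536 0.05999971 0.23126782] [ 1.79999507e+02 -1.28510263e-03  1.65438807e+02] [-2.55686008e+00  4.51692505e+00 -1.41118574e+01  7.13723721e+01
  7.49485655e-04  1.20043330e+01]
```

View pics/w1v.png

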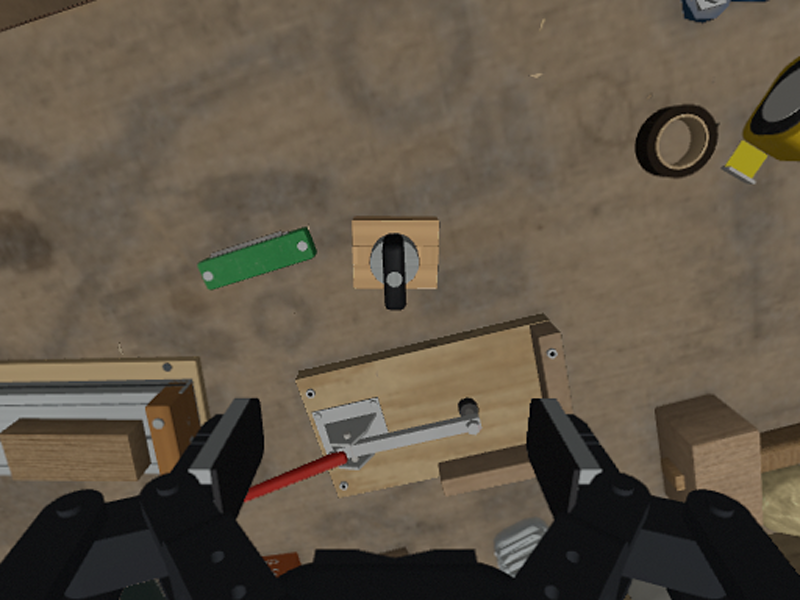

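The holder spans (353,217) to (439,289) and lies square in the picture, with the handle vertical at u≈395. The silver cap is at (394,279), the drum centre at about (394,260), and the hex keys at (258,258).

Run:
```python
from h import *
w=load('wrist0');v=load('w1');k=.64
print('cap',tri([(w,np.array((178,187))*k),(v,np.array((394.5,279))*k)]))
h=[at(v,np.array(p)*k,.022) for p in[(354,218),(439,219),(438,289.5),(353,289.5)]]
print('holder',np.round(h,4).tolist(),np.mean(h,0))
print('tri holder corners',[tri([(w,np.array(a)*k),(v,np.array(b)*k)]).round(4) for a,b in[((188,124),(439,219)),((269,143),(438,289.5)),((250,231),(353,289.5)),((180,213),(354,218))]])
print('handle ends',at(v,np.array((394.5,236))*k,.09),at(v,np.array((396,300))*k,.09))
print('drum',at(v,np.array((370.5,259))*k,.048),at(v,np.array((419,259))*k,.048))
R=cv2.Rodrigues
o=robot.get_obs();th=np.deg2rad(o['tcp_rot'][2]);print('toolx',np.cos(th),np.sin(th))
```

```text
cap [0.4469897  0.06086939 0.08966373]
holder [[0.4119, 0.0386, 0.022], [0.4287, 0.1001, 0.022], [0.4824, 0.087, 0.022], [0.4655, 0.0222, 0.022]] [0.44714655 0.06196391 0.022     ]
tri holder corners [array([0.429 , 0.0995, 0.0204]), array([0.4844, 0.0864, 0.016 ]), array([0.4658, 0.0223, 0.021 ]), array([0.4126, 0.0369, 0.0169])]
handle ends [0.42048568 0.06773585 0.09      ] [0.46064275 0.05826129 0.09      ]
drum [0.43971459 0.04501203 0.048     ] [0.44844681 0.07851585 0.048     ]
toolx -0.9680318024911477 0.2508274892545462
```

Call:
send_rows(targets=[{"tx": 0.0032, "ty": 0.0005, "tz": 0.035, "ax": 0, "ay": 0, "az": 0}, {"tx": 0, "ty": 0, "tz": 0.035, "ax": 0, "ay": 0, "az": 0}, {"tx": 0, "ty": 0, "tz": 0.035, "ax": 0, "ay": 0, "az": 0}, {"tx": 0, "ty": 0, "tz": 0.035, "ax": 0, "ay": 0, "az": 0}, {"tx": 0, "ty": 0, "tz": 0.022, "ax": 0, "ay": 0, "az": 0}])

```text
t: 2.18
tcp_pos: [0.445, 0.0614, 0.0664]
tcp_rot: [-180.0, -0.2, 165.5]
ft_force: [-0.6, 0.2, 0.6]
width: 0.0854
finger_force: 0.0
```

Call:
send_rows(targets=[{"tx": 0, "ty": 0, "tz": 0.014, "ax": 0, "ay": 0, "az": 0}, {"tx": 0, "ty": 0, "tz": 0, "ax": 0, "ay": 0, "az": 0}, {"tx": 0, "ty": 0, "tz": 0, "ax": 0, "ay": 0, "az": 0}])

```text
t: 2.43
tcp_pos: [0.4463, 0.0613, 0.0549]
tcp_rot: [-180.0, -0.1, 165.6]
ft_force: [-0.0, -0.7, -0.3]
width: 0.0852
finger_force: 0.0
```

Call:
send_rows(targets=[{"tx": 0, "ty": 0, "tz": 0, "ax": 0, "ay": 0, "az": 0}, {"tx": 0, "ty": 0, "tz": 0, "ax": 0, "ay": 0, "az": 0}, {"tx": 0, "ty": 0, "tz": 0, "ax": 0, "ay": 0, "az": 0}, {"tx": 0, "ty": 0, "tz": 0, "ax": 0, "ay": 0, "az": 0}, {"tx": 0, "ty": 0, "tz": 0, "ax": 0, "ay": 0, "az": 0}], jaw=255, grip_force=60)

```text
t: 2.85
tcp_pos: [0.4474, 0.0612, 0.056]
tcp_rot: [180.0, 0.1, 165.6]
ft_force: [-0.8, 0.3, 0.5]
width: 0.025
finger_force: 0.0
```

Call:
send_rows(targets=[{"tx": 0, "ty": 0, "tz": 0, "ax": 0, "ay": 0, "az": 0}, {"tx": 0, "ty": 0, "tz": 0, "ax": 0, "ay": 0, "az": 0}, {"tx": 0, "ty": 0, "tz": 0, "ax": 0, "ay": 0, "az": 0}, {"tx": 0, "ty": 0, "tz": 0, "ax": 0, "ay": 0, "az": 0}, {"tx": 0, "ty": 0, "tz": 0, "ax": 0, "ay": 0, "az": 0}])

```text
t: 3.27
tcp_pos: [0.4473, 0.0613, 0.0558]
tcp_rot: [180.0, 0.1, 165.6]
ft_force: [-0.4, 0.1, 6.1]
width: 0.0133
finger_force: 59.1
```

Call:
send_rows(targets=[{"tx": 0, "ty": 0, "tz": -0.01, "ax": 0, "ay": 0, "az": 0}, {"tx": 0, "ty": 0, "tz": -0.015, "ax": 0, "ay": 0, "az": 0}, {"tx": 0, "ty": 0, "tz": -0.03, "ax": 0, "ay": 0, "az": 0}, {"tx": 0, "ty": 0, "tz": -0.03, "ax": 0, "ay": 0, "az": 0}, {"tx": 0, "ty": 0, "tz": -0.03, "ax": 0, "ay": 0, "az": 0}])

```text
t: 3.68
tcp_pos: [0.4456, 0.0613, 0.1706]
tcp_rot: [-180.0, -0.1, 165.6]
ft_force: [1.2, 0.3, -1.1]
width: 0.0133
finger_force: 58.5
```

Call:
send_rows(targets=[{"tx": -0.007, "ty": -0.018, "tz": 0, "ax": 0, "ay": 0, "az": 0}, {"tx": -0.014, "ty": -0.0357, "tz": 0, "ax": 0, "ay": 0, "az": 0}, {"tx": -0.014, "ty": -0.0357, "tz": 0, "ax": 0, "ay": 0, "az": 0}, {"tx": -0.014, "ty": -0.0357, "tz": 0, "ax": 0, "ay": 0, "az": 0}, {"tx": -0.014, "ty": -0.0357, "tz": 0, "ax": 0, "ay": 0, "az": 0}])

```text
t: 4.1
tcp_pos: [0.4674, -0.1114, 0.1698]
tcp_rot: [180.0, -0.1, 165.7]
ft_force: [1.4, 1.3, -1.8]
width: 0.0135
finger_force: 58.8
```

Call:
send_rows(targets=[{"tx": -0.014, "ty": -0.0357, "tz": 0, "ax": 0, "ay": 0, "az": 0}, {"tx": -0.014, "ty": -0.0357, "tz": 0, "ax": 0, "ay": 0, "az": 0}, {"tx": -0.014, "ty": -0.0357, "tz": 0, "ax": 0, "ay": 0, "az": 0}, {"tx": -0.014, "ty": -0.0357, "tz": 0, "ax": 0, "ay": 0, "az": 0}, {"tx": -0.014, "ty": -0.0357, "tz": 0, "ax": 0, "ay": 0, "az": 0}])

```text
t: 4.52
tcp_pos: [0.4908, -0.302, 0.1693]
tcp_rot: [179.9, -0.1, 165.6]
ft_force: [-0.4, -0.7, -2.3]
width: 0.0129
finger_force: 58.8
```

Call:
send_rows(targets=[{"tx": -0.014, "ty": -0.0357, "tz": 0, "ax": 0, "ay": 0, "az": 0}, {"tx": -0.007, "ty": -0.018, "tz": 0, "ax": 0, "ay": 0, "az": 0}, {"tx": 0, "ty": 0, "tz": 0, "ax": 0, "ay": 0, "az": 0}, {"tx": 0, "ty": 0, "tz": 0, "ax": 0, "ay": 0, "az": 0}, {"tx": 0, "ty": 0, "tz": 0, "ax": 0, "ay": 0, "az": 0}])

```text
t: 4.93
tcp_pos: [0.4978, -0.3566, 0.1692]
tcp_rot: [179.9, -0.1, 165.6]
ft_force: [-0.5, 1.0, -2.4]
width: 0.0132
finger_force: 59.0
```

Run:
```python
from h import *
o=robot.get_obs(); print(o['tcp_pos'],o['tcp_rot'],o['joint_pos'],o['ft_force'])
i,m=snap('wrist','w2'); c=cv2.cvtColor(i,cv2.COLOR_RGB2BGR)
cv2.imwrite('pics/w2v.png',cv2.resize(c,(800,600),interpolation=cv2.INTER_CUBIC)); snap('side','s2')
```

```text
[ 0.49781077 -0.3565776   0.16923202] [ 1.79902785e+02 -1.30443867e-01  1.65632052e+02] [-4.31317196e+01  2.35309677e+01  1.98777698e+00  6.86179375e+01
  2.24501726e-02 -2.87636928e+01] [-0.4897481   1.01713549 -2.43486681]
```

View pics/w2v.png

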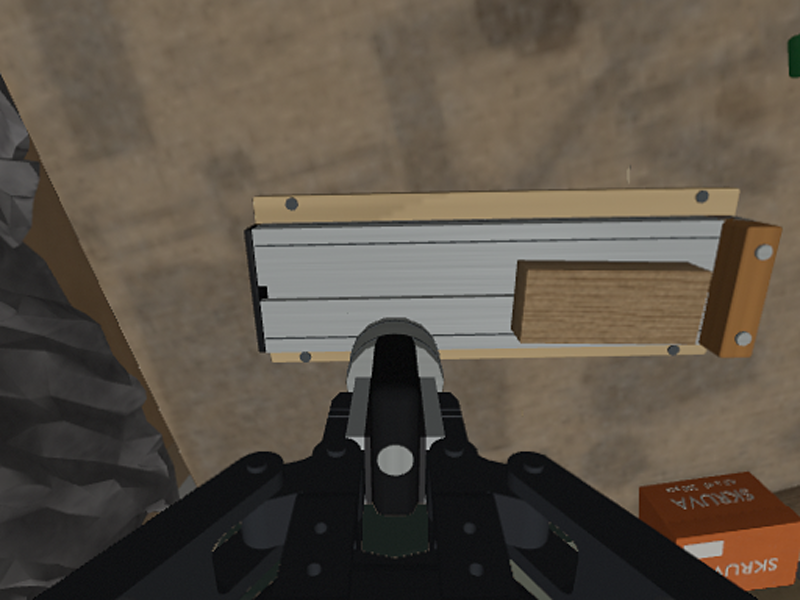

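The rail runs (250,228) to (720,340), with the board at (515..710, 262..343) and the end block on the right. The slot is near v≈286–299, with its dark opening at the rail's left end at (263,292). I'll enlarge that part.

Run:
```python
from h import *
i=cv2.imread('pics/w2.png'); c=i[115:240,155:340]
c=cv2.resize(c,None,fx=4.3,fy=4.3,interpolation=cv2.INTER_CUBIC); c=cv2.convertScaleAbs(c,alpha=1.3,beta=-40); print(c.shape); cv2.imwrite('pics/w2c.png',c)
```

```text
(538, 796, 3)
```

View pics/w2c.png

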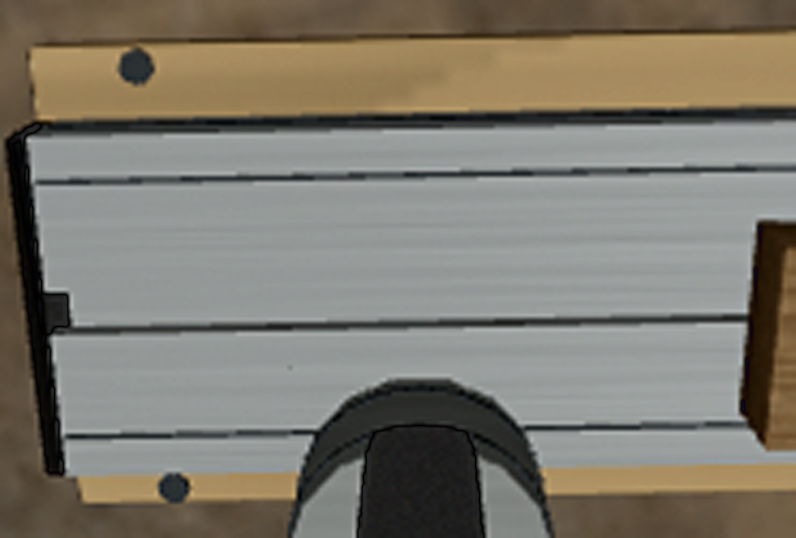

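The slot's dark end opening spans v 293–329 at u≈57 in the crop. Its far edge runs (75,328) to (745,318), and the grooves start at (40,182) and (66,437).

Run:
```python
from h import *
m=load('w2')
f=lambda u,v,z: at(m,(155+(u+.5)/4.3-.5,115+(v+.5)/4.3-.5),z)
g=lambda u,v,z: at(m,(np.array((u,v))+.5)*.64-.5,z)
a,b=f(75,328,.036),f(745,318,.036); d=(b-a)[:2];d/=np.linalg.norm(d);n=np.array([d[1],-d[0]])
yaw=np.degrees(np.arctan2(-d[0],d[1]));print('slot yaw',yaw,'d',d)
t=robot.get_obs()['tcp_pos'];S=lambda p:((p[:2]-t[:2])@n*1e3).round(2)  # mm in base x rel TCP
L=lambda p:((p[:2]-t[:2])@d*1e3).round(1)
print('far edge',S(a),S(b))
for q in[(57,293),(57,329),(40,182),(795,168),(66,437),(745,423),(30,130),(795,115),(65,478),(700,468)]: print(q,S(f(*q,.036)),L(f(*q,.036)))
print('ply near edge',[S(f(*q,.012)) for q in[(35,45),(795,32)]],'far',[S(f(*q,.012)) for q in[(85,502),(700,490)]])
print('ply g',S(g(739,189,.012)),L(g(739,189,.012)),S(g(255,197,.012)),L(g(255,197,.012)))
print('block face top',[L(g(*q,.058)) for q in[(725,218),(702,347)]],'board ends',[L(g(*q,.060)) for q in[(519,262),(521,343),(710,270)]])
print('board edges',[S(g(*q,.060)) for q in[(600,264),(600,343)]])
# stop: drum front arc
th=np.deg2rad(165.63);tx=np.array([np.cos(th),np.sin(th)]);ty=np.array([np.sin(th),-np.cos(th)])
print('n in tool',n@tx,n@ty,'d in tool',d@tx,d@ty)
# cap: predicted pixel for TCP axis
print('cap: ',S(g(396,460,t[2]+.0342)),L(g(396,460,t[2]+.0342)), proj(m,(t[0],t[1],t[2]+.0342))/.64)
```

```text
slot yaw -13.55068849700787 d [0.23430551 0.97216302]
far edge 5.33 5.33
(57, 293) -2.96 -81.7
(57, 329) 5.51 -82.6
(40, 182) -28.15 -82.7
(795, 168) -28.68 81.4
(66, 437) 31.93 -83.3
(745, 423) 30.9 74.5
(30, 130) -39.48 -83.6
(795, 115) -40.15 80.5
(65, 478) 42.36 -84.7
(700, 468) 42.14 64.7
ply near edge [np.float64(-55.08), np.float64(-55.32)] far [np.float64(60.12), np.float64(59.22)]
ply g -55.07 218.2 -54.29 -87.5
block face top [np.float64(180.4), np.float64(182.9)] board ends [np.float64(68.8), np.float64(73.4), np.float64(176.6)]
board edges [np.float64(-19.64), np.float64(28.15)]
n in tool -0.9998977612705522 0.014299195996202855 d in tool 0.014299195996202857 0.9998977612705522
cap:  -1.38 -0.2 [396.41696458 463.87267674]
```

Call:
send_rows(targets=[{"tx": -0.0017, "ty": 0, "tz": 0.01, "ax": 0, "ay": 0, "az": -0.0143}, {"tx": 0, "ty": 0, "tz": 0.025, "ax": 0, "ay": 0, "az": 0}, {"tx": 0, "ty": 0, "tz": 0.025, "ax": 0, "ay": 0, "az": 0}, {"tx": 0, "ty": 0, "tz": 0.015, "ax": 0, "ay": 0, "az": 0}, {"tx": 0, "ty": 0, "tz": 0.004, "ax": 0, "ay": 0, "az": 0}])

```text
t: 5.45
tcp_pos: [0.4985, -0.3553, 0.0876]
tcp_rot: [179.8, -0.3, 166.6]
ft_force: [-1.4, 0.4, -2.3]
width: 0.0132
finger_force: 58.9
```

Call:
send_rows(targets=[{"tx": 0, "ty": 0, "tz": 0, "ax": 0, "ay": 0, "az": 0}, {"tx": 0, "ty": 0, "tz": 0.001, "ax": 0, "ay": 0, "az": 0}, {"tx": 0, "ty": 0, "tz": 0.001, "ax": 0, "ay": 0, "az": 0}, {"tx": 0, "ty": 0, "tz": 0.001, "ax": 0, "ay": 0, "az": 0}])

```text
t: 5.78
tcp_pos: [0.5011, -0.3587, 0.0898]
tcp_rot: [-179.9, 0.1, 166.5]
ft_force: [0.4, 0.1, -1.1]
width: 0.0131
finger_force: 58.9
```

Call:
send_rows(targets=[{"tx": 0, "ty": 0, "tz": 0.001, "ax": 0, "ay": 0, "az": 0}, {"tx": 0, "ty": 0, "tz": 0.001, "ax": 0, "ay": 0, "az": 0}, {"tx": 0, "ty": 0, "tz": 0, "ax": 0, "ay": 0, "az": 0}])

```text
t: 6.03
tcp_pos: [0.5002, -0.3582, 0.0865]
tcp_rot: [-180.0, 0.0, 166.4]
ft_force: [-0.7, -0.8, -1.4]
width: 0.0131
finger_force: 58.9
```

Call:
send_rows(targets=[{"tx": 0, "ty": 0, "tz": 0, "ax": 0, "ay": 0, "az": 0}, {"tx": 0, "ty": 0, "tz": 0, "ax": 0, "ay": 0, "az": 0}])

```text
t: 6.2
tcp_pos: [0.5002, -0.3582, 0.0864]
tcp_rot: [-180.0, 0.0, 166.4]
ft_force: [0.1, -1.2, -2.0]
width: 0.0133
finger_force: 58.9
```

Call:
send_rows(targets=[{"tx": 0, "ty": 0, "tz": 0.001, "ax": 0, "ay": 0, "az": 0}, {"tx": 0, "ty": 0, "tz": 0.001, "ax": 0, "ay": 0, "az": 0}, {"tx": 0, "ty": 0, "tz": 0.0, "ax": 0, "ay": 0, "az": 0}, {"tx": 0, "ty": 0, "tz": 0, "ax": 0, "ay": 0, "az": 0}])

```text
t: 6.53
tcp_pos: [0.5001, -0.358, 0.0842]
tcp_rot: [180.0, -0.0, 166.5]
ft_force: [-0.3, -0.2, -1.0]
width: 0.013
finger_force: 58.9
```

Call:
send_rows(targets=[{"tx": 0.0008, "ty": 0, "tz": 0, "ax": 0, "ay": 0, "az": 0}, {"tx": 0, "ty": 0, "tz": 0.001, "ax": 0, "ay": 0, "az": 0}, {"tx": 0, "ty": 0, "tz": 0, "ax": 0, "ay": 0, "az": 0}])

```text
t: 6.78
tcp_pos: [0.4993, -0.3578, 0.0832]
tcp_rot: [180.0, -0.0, 166.4]
ft_force: [0.5, 1.0, -1.6]
width: 0.0133
finger_force: 58.9
```

Call:
send_rows(targets=[{"tx": 0, "ty": 0, "tz": 0.001, "ax": 0, "ay": 0, "az": 0}, {"tx": 0, "ty": 0, "tz": 0.0, "ax": 0, "ay": 0, "az": 0}, {"tx": 0, "ty": 0, "tz": 0, "ax": 0, "ay": 0, "az": 0}])

```text
t: 7.03
tcp_pos: [0.4993, -0.3579, 0.0822]
tcp_rot: [180.0, -0.0, 166.4]
ft_force: [0.2, 0.1, -1.4]
width: 0.013
finger_force: 58.9
```

Still no contact at an estimated 2.6 mm below the rail's top, so the head seems to be entering the slot. I'll carry on in small steps.

Call:
send_rows(targets=[{"tx": 0, "ty": 0, "tz": 0.001, "ax": 0, "ay": 0, "az": 0}, {"tx": 0, "ty": 0, "tz": 0.001, "ax": 0, "ay": 0, "az": 0}, {"tx": 0, "ty": 0, "tz": 0, "ax": 0, "ay": 0, "az": 0}])

```text
t: 7.28
tcp_pos: [0.4993, -0.3578, 0.08]
tcp_rot: [180.0, -0.0, 166.4]
ft_force: [-0.7, 0.2, -2.3]
width: 0.0133
finger_force: 58.9
```

Call:
send_rows(targets=[{"tx": 0, "ty": 0, "tz": 0.001, "ax": 0, "ay": 0, "az": 0}, {"tx": 0, "ty": 0, "tz": 0.001, "ax": 0, "ay": 0, "az": 0}, {"tx": 0, "ty": 0, "tz": 0, "ax": 0, "ay": 0, "az": 0}])

```text
t: 7.53
tcp_pos: [0.4993, -0.3578, 0.078]
tcp_rot: [180.0, -0.0, 166.4]
ft_force: [-0.7, -0.4, -2.0]
width: 0.0128
finger_force: 58.9
```

Call:
send_rows(targets=[{"tx": 0, "ty": 0, "tz": 0.002, "ax": 0, "ay": 0, "az": 0}, {"tx": 0, "ty": 0, "tz": 0.002, "ax": 0, "ay": 0, "az": 0}, {"tx": 0, "ty": 0, "tz": 0.001, "ax": 0, "ay": 0, "az": 0}, {"tx": 0, "ty": 0, "tz": 0, "ax": 0, "ay": 0, "az": 0}])

```text
t: 7.87
tcp_pos: [0.4992, -0.3577, 0.0729]
tcp_rot: [180.0, -0.0, 166.5]
ft_force: [0.9, -0.6, -2.5]
width: 0.0133
finger_force: 58.9
```

Call:
send_rows(targets=[{"tx": 0, "ty": 0, "tz": 0.001, "ax": 0, "ay": 0, "az": 0}, {"tx": 0, "ty": 0, "tz": 0.001, "ax": 0, "ay": 0, "az": 0}, {"tx": 0, "ty": 0, "tz": 0, "ax": 0, "ay": 0, "az": 0}])

```text
t: 8.12
tcp_pos: [0.4993, -0.3578, 0.0711]
tcp_rot: [180.0, -0.0, 166.4]
ft_force: [-0.9, -0.1, -1.7]
width: 0.0132
finger_force: 58.9
```

Call:
send_rows(targets=[{"tx": 0, "ty": 0, "tz": 0.0006, "ax": 0, "ay": 0, "az": 0}, {"tx": 0, "ty": 0, "tz": 0, "ax": 0, "ay": 0, "az": 0}, {"tx": 0, "ty": 0, "tz": 0, "ax": 0, "ay": 0, "az": 0}])

```text
t: 8.37
tcp_pos: [0.4994, -0.3579, 0.0708]
tcp_rot: [-180.0, 0.0, 166.4]
ft_force: [-0.2, 0.6, -1.6]
width: 0.0131
finger_force: 58.9
```

Call:
send_rows(targets=[{"tx": 0, "ty": 0, "tz": 0.0005, "ax": 0, "ay": 0, "az": 0}, {"tx": 0, "ty": 0, "tz": 0, "ax": 0, "ay": 0, "az": 0}, {"tx": 0, "ty": 0, "tz": 0, "ax": 0, "ay": 0, "az": 0}])

```text
t: 8.62
tcp_pos: [0.4994, -0.3579, 0.0702]
tcp_rot: [180.0, 0.0, 166.4]
ft_force: [0.5, 0.1, -2.1]
width: 0.013
finger_force: 58.9
```

Call:
send_rows(targets=[{"tx": 0, "ty": 0, "tz": 0.0004, "ax": 0, "ay": 0, "az": 0}, {"tx": 0, "ty": 0, "tz": 0, "ax": 0, "ay": 0, "az": 0}, {"tx": 0, "ty": 0, "tz": 0, "ax": 0, "ay": 0, "az": 0}])

```text
t: 8.87
tcp_pos: [0.4994, -0.358, 0.0698]
tcp_rot: [-180.0, 0.0, 166.4]
ft_force: [0.5, -0.4, -1.4]
width: 0.0132
finger_force: 59.1
```

Call:
send_rows(targets=[{"tx": 0, "ty": 0, "tz": 0.0004, "ax": 0, "ay": 0, "az": 0}, {"tx": 0, "ty": 0, "tz": 0, "ax": 0, "ay": 0, "az": 0}, {"tx": 0, "ty": 0, "tz": 0, "ax": 0, "ay": 0, "az": 0}])

```text
t: 9.12
tcp_pos: [0.4995, -0.358, 0.0698]
tcp_rot: [-180.0, 0.0, 166.4]
ft_force: [-0.8, 1.2, 1.0]
width: 0.013
finger_force: 59.6
```

Call:
send_rows(targets=[{"tx": 0, "ty": 0, "tz": 0.0004, "ax": 0, "ay": 0, "az": 0}, {"tx": 0, "ty": 0, "tz": 0, "ax": 0, "ay": 0, "az": 0}, {"tx": 0, "ty": 0, "tz": 0, "ax": 0, "ay": 0, "az": 0}])

```text
t: 9.37
tcp_pos: [0.4995, -0.358, 0.0698]
tcp_rot: [-180.0, 0.0, 166.4]
ft_force: [-1.6, 1.2, 4.9]
width: 0.0133
finger_force: 60.1
```

Call:
send_rows(targets=[{"tx": 0, "ty": 0, "tz": -0.0012, "ax": 0, "ay": 0, "az": 0}, {"tx": 0, "ty": 0, "tz": 0, "ax": 0, "ay": 0, "az": 0}, {"tx": 0, "ty": 0, "tz": 0, "ax": 0, "ay": 0, "az": 0.1}, {"tx": 0, "ty": 0, "tz": 0, "ax": 0, "ay": 0, "az": 0.1}, {"tx": 0, "ty": 0, "tz": 0, "ax": 0, "ay": 0, "az": 0}])

```text
t: 9.78
tcp_pos: [0.4993, -0.3578, 0.0698]
tcp_rot: [180.0, -0.0, 154.9]
ft_force: [0.9, 0.9, -1.4]
width: 0.0132
finger_force: 59.1
```

Call:
send_rows(targets=[{"tx": 0, "ty": 0, "tz": 0, "ax": 0, "ay": 0, "az": 0.1}, {"tx": 0, "ty": 0, "tz": 0, "ax": 0, "ay": 0, "az": 0.1}, {"tx": 0, "ty": 0, "tz": 0, "ax": 0, "ay": 0, "az": 0.1}, {"tx": 0, "ty": 0, "tz": 0, "ax": 0, "ay": 0, "az": 0}])

```text
t: 10.12
tcp_pos: [0.4993, -0.3578, 0.0699]
tcp_rot: [180.0, -0.0, 137.8]
ft_force: [0.5, 0.0, -0.5]
width: 0.013
finger_force: 59.0
```

Call:
send_rows(targets=[{"tx": 0, "ty": 0, "tz": 0, "ax": 0, "ay": 0, "az": 0.1}, {"tx": 0, "ty": 0, "tz": 0, "ax": 0, "ay": 0, "az": 0.1}, {"tx": 0, "ty": 0, "tz": 0, "ax": 0, "ay": 0, "az": 0.1}, {"tx": 0, "ty": 0, "tz": 0, "ax": 0, "ay": 0, "az": 0.1}, {"tx": 0, "ty": 0, "tz": 0, "ax": 0, "ay": 0, "az": 0}])

```text
t: 10.53
tcp_pos: [0.4993, -0.3579, 0.0699]
tcp_rot: [-180.0, -0.0, 115.0]
ft_force: [-0.2, 0.7, -1.3]
width: 0.0134
finger_force: 59.0
```

Call:
send_rows(targets=[{"tx": 0, "ty": 0, "tz": 0, "ax": 0, "ay": 0, "az": 0.1}, {"tx": 0, "ty": 0, "tz": 0, "ax": 0, "ay": 0, "az": 0.1}, {"tx": 0, "ty": 0, "tz": 0, "ax": 0, "ay": 0, "az": 0.1}, {"tx": 0, "ty": 0, "tz": 0, "ax": 0, "ay": 0, "az": 0}])

```text
t: 10.87
tcp_pos: [0.4993, -0.3578, 0.07]
tcp_rot: [-180.0, -0.0, 97.9]
ft_force: [0.5, 0.7, -1.5]
width: 0.0135
finger_force: 59.0
```

Call:
send_rows(targets=[{"tx": 0, "ty": 0, "tz": 0, "ax": 0, "ay": 0, "az": 0.1}, {"tx": 0, "ty": 0, "tz": 0, "ax": 0, "ay": 0, "az": 0.1}, {"tx": 0, "ty": 0, "tz": 0, "ax": 0, "ay": 0, "az": 0.1}, {"tx": 0, "ty": 0, "tz": 0, "ax": 0, "ay": 0, "az": 0}, {"tx": 0, "ty": 0, "tz": 0, "ax": 0, "ay": 0, "az": 0}])

```text
t: 11.28
tcp_pos: [0.4991, -0.3578, 0.07]
tcp_rot: [-180.0, -0.0, 80.9]
ft_force: [-1.0, 0.7, -1.9]
width: 0.0135
finger_force: 58.9
```

Call:
send_rows(targets=[{"tx": 0, "ty": 0, "tz": 0, "ax": 0, "ay": 0, "az": 0.07}, {"tx": 0, "ty": 0, "tz": 0, "ax": 0, "ay": 0, "az": 0}, {"tx": 0, "ty": 0, "tz": 0, "ax": 0, "ay": 0, "az": 0}])

```text
t: 11.53
tcp_pos: [0.499, -0.3576, 0.07]
tcp_rot: [-180.0, -0.0, 76.8]
ft_force: [-1.2, 1.0, -2.4]
width: 0.0137
finger_force: 58.9
```

Run:
```python
from h import *
o=robot.get_obs(); print(o)
i,m=snap('wrist','w3'); c=cv2.cvtColor(i,cv2.COLOR_RGB2BGR)
cv2.imwrite('pics/w3v.png',cv2.resize(c,(800,600),interpolation=cv2.INTER_CUBIC)); snap('side','s3')
```

```text
{'t': 11.5333, 'joint_pos': array([-4.31117665e+01,  2.73889741e+01, -6.61576492e+00,  5.60501780e+01,
       -2.98895116e-03,  6.00938560e+01]), 'qd': array([ 0.01695293, -0.01785288, -0.07556075, -0.10686154,  0.08996746,
        0.74264614]), 'joint_efforts': array([ 3.21755488e-02, -5.57821834e+01,  2.88402307e+01, -7.25509431e-01,
        9.58454702e-02,  9.46848909e-02]), 'tcp_pos': array([ 0.49900534, -0.35758889,  0.06995273]), 'tcp_rot': array([-1.79950905e+02, -2.47896116e-02,  7.67943683e+01]), 'ft_force': array([-1.15542991,  0.96455146, -2.35978286]), 'torque': array([0.16154723, 0.3253975 , 0.02262737]), 'finger_force': 58.86139154434204, 'width': 0.013732438370635343}
```

View pics/w3v.png

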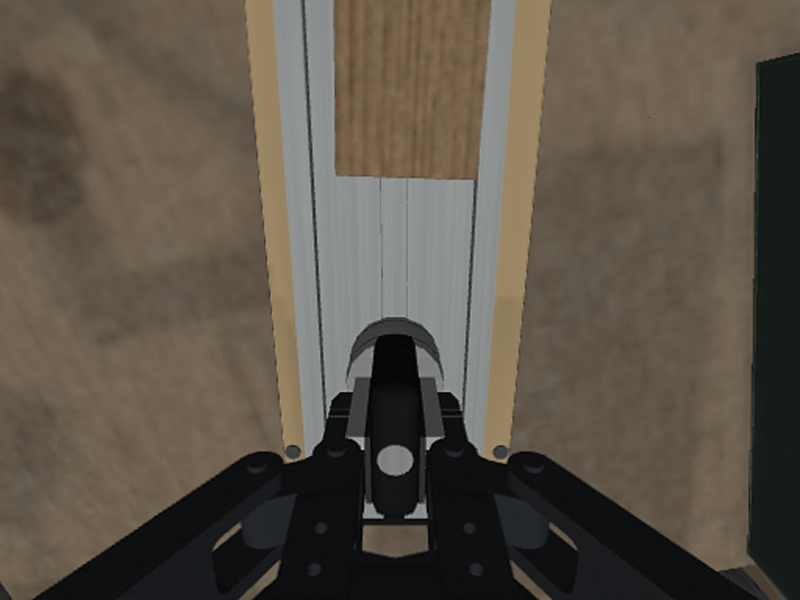

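The handle is in line with the rail, with the slot lines at u=382 and 407 and the stop axis at u≈395. The board's near edge is at v≈178, from u=334 to 476.

Run:
```python
from h import *
m=load('w3'); t=np.array([.4990,-.3576]); d=np.array([.2343,.9722]);n=np.array([d[1],-d[0]])
for q,z in[((334,177),.06),((476,179),.06),((382,250),.036),((407,250),.036),((392,318),.062)]:
    p=at(m,(np.array(q)+.5)*.64-.5,z)[:2]-t; print(q,p@d,p@n)
```

```text
(334, 177) 0.07466432928589471 -0.018619489584006013
(476, 179) 0.07429318856969441 0.026234510273710456
(382, 250) 0.046146325576881746 -0.004201624758646942
(407, 250) 0.04619654666748352 0.00539363331183634
(392, 318) 0.028028544556709462 -0.00014989610866287183
```

Call:
send_rows(targets=[{"tx": 0.006, "ty": 0, "tz": 0, "ax": 0, "ay": 0, "az": 0}, {"tx": 0.009, "ty": 0, "tz": 0, "ax": 0, "ay": 0, "az": 0}, {"tx": 0.006, "ty": 0.0001, "tz": 0, "ax": 0, "ay": 0, "az": 0}, {"tx": 0.003, "ty": 0, "tz": 0, "ax": 0, "ay": 0, "az": 0}, {"tx": 0, "ty": 0, "tz": 0, "ax": 0, "ay": 0, "az": 0}])

```text
t: 12.05
tcp_pos: [0.5049, -0.3331, 0.0702]
tcp_rot: [-179.9, -0.0, 76.6]
ft_force: [-3.7, 1.3, -1.7]
width: 0.0132
finger_force: 59.0
```

Call:
send_rows(targets=[{"tx": 0.006, "ty": 0, "tz": 0, "ax": 0, "ay": 0, "az": 0}, {"tx": 0.009, "ty": 0.0001, "tz": 0, "ax": 0, "ay": 0, "az": 0}, {"tx": 0.006, "ty": 0.0001, "tz": 0, "ax": 0, "ay": 0, "az": 0}, {"tx": 0.003, "ty": 0, "tz": 0, "ax": 0, "ay": 0, "az": 0}, {"tx": 0, "ty": 0, "tz": 0, "ax": 0, "ay": 0, "az": 0}])

```text
t: 12.47
tcp_pos: [0.5104, -0.3103, 0.07]
tcp_rot: [-179.9, -0.0, 76.5]
ft_force: [-5.4, 1.8, -1.1]
width: 0.0135
finger_force: 59.0
```

Call:
send_rows(targets=[{"tx": 0.002, "ty": -0.0006, "tz": 0, "ax": 0, "ay": 0, "az": 0}, {"tx": 0.002, "ty": 0, "tz": 0, "ax": 0, "ay": 0, "az": 0}, {"tx": 0.002, "ty": 0, "tz": 0, "ax": 0, "ay": 0, "az": 0}, {"tx": 0, "ty": 0, "tz": 0, "ax": 0, "ay": 0, "az": 0}])

```text
t: 12.8
tcp_pos: [0.5115, -0.3052, 0.0702]
tcp_rot: [-180.0, 0.0, 76.5]
ft_force: [-5.3, -1.1, -1.8]
width: 0.0134
finger_force: 58.9
```

Call:
send_rows(targets=[{"tx": 0.0015, "ty": 0, "tz": 0, "ax": 0, "ay": 0, "az": 0}, {"tx": 0.0015, "ty": 0, "tz": 0, "ax": 0, "ay": 0, "az": 0}, {"tx": 0.001, "ty": 0, "tz": 0, "ax": 0, "ay": 0, "az": 0}, {"tx": 0.001, "ty": 0, "tz": 0, "ax": 0, "ay": 0, "az": 0}])

```text
t: 13.13
tcp_pos: [0.5125, -0.301, 0.0702]
tcp_rot: [-180.0, 0.1, 76.5]
ft_force: [-5.8, -2.1, -2.0]
width: 0.0135
finger_force: 58.8
```

Call:
send_rows(targets=[{"tx": 0.001, "ty": 0, "tz": 0, "ax": 0, "ay": 0, "az": 0}, {"tx": 0.001, "ty": 0, "tz": 0, "ax": 0, "ay": 0, "az": 0}, {"tx": 0.001, "ty": 0, "tz": 0, "ax": 0, "ay": 0, "az": 0}, {"tx": 0.001, "ty": 0, "tz": 0, "ax": 0, "ay": 0, "az": 0}])

```text
t: 13.47
tcp_pos: [0.5134, -0.2972, 0.0702]
tcp_rot: [-180.0, 0.1, 76.5]
ft_force: [-5.2, -1.4, -0.9]
width: 0.0137
finger_force: 58.8
```

Call:
send_rows(targets=[{"tx": 0.001, "ty": -0.0006, "tz": 0, "ax": 0, "ay": 0, "az": 0}, {"tx": 0.001, "ty": 0, "tz": 0, "ax": 0, "ay": 0, "az": 0}, {"tx": 0.001, "ty": 0, "tz": 0, "ax": 0, "ay": 0, "az": 0}, {"tx": 0.001, "ty": 0, "tz": 0, "ax": 0, "ay": 0, "az": 0}])

```text
t: 13.8
tcp_pos: [0.5144, -0.2927, 0.0703]
tcp_rot: [180.0, 0.0, 76.5]
ft_force: [-4.0, -1.3, -2.0]
width: 0.0133
finger_force: 58.9
```

Call:
send_rows(targets=[{"tx": 0.001, "ty": 0, "tz": 0, "ax": 0, "ay": 0, "az": 0}, {"tx": 0.001, "ty": 0, "tz": 0, "ax": 0, "ay": 0, "az": 0}, {"tx": 0.001, "ty": 0, "tz": 0, "ax": 0, "ay": 0, "az": 0}])

```text
t: 14.05
tcp_pos: [0.5151, -0.2896, 0.0703]
tcp_rot: [180.0, -0.0, 76.5]
ft_force: [-2.8, -1.3, -2.8]
width: 0.0132
finger_force: 58.9
```

Call:
send_rows(targets=[{"tx": 0.0007, "ty": 0, "tz": 0, "ax": 0, "ay": 0, "az": 0}, {"tx": 0.0007, "ty": 0, "tz": 0, "ax": 0, "ay": 0, "az": 0}, {"tx": 0, "ty": 0, "tz": 0, "ax": 0, "ay": 0, "az": 0}])

```text
t: 14.3
tcp_pos: [0.5154, -0.2881, 0.0703]
tcp_rot: [180.0, -0.0, 76.5]
ft_force: [-3.1, -1.6, -2.2]
width: 0.0133
finger_force: 58.9
```

Call:
send_rows(targets=[{"tx": 0.0006, "ty": 0, "tz": 0, "ax": 0, "ay": 0, "az": 0}, {"tx": 0.0006, "ty": 0, "tz": 0, "ax": 0, "ay": 0, "az": 0}, {"tx": 0, "ty": 0, "tz": 0, "ax": 0, "ay": 0, "az": 0}])

```text
t: 14.55
tcp_pos: [0.5155, -0.288, 0.0703]
tcp_rot: [180.0, 0.1, 76.5]
ft_force: [-4.0, -4.2, -2.4]
width: 0.0131
finger_force: 59.0
```

Call:
send_rows(targets=[{"tx": 0.0006, "ty": 0, "tz": 0, "ax": 0, "ay": 0, "az": 0}, {"tx": 0.0006, "ty": 0, "tz": 0, "ax": 0, "ay": 0, "az": 0}, {"tx": 0, "ty": 0, "tz": 0, "ax": 0, "ay": 0, "az": 0}])

```text
t: 14.8
tcp_pos: [0.5156, -0.2878, 0.0704]
tcp_rot: [180.0, 0.2, 76.4]
ft_force: [-4.2, -6.5, -4.1]
width: 0.0135
finger_force: 58.7
```

Call:
send_rows(targets=[{"tx": 0, "ty": -0.0003, "tz": 0.0006, "ax": 0, "ay": 0, "az": 0}, {"tx": 0, "ty": 0, "tz": 0, "ax": 0, "ay": 0, "az": 0}])

```text
t: 14.97
tcp_pos: [0.5155, -0.2878, 0.0703]
tcp_rot: [179.9, 0.2, 76.4]
ft_force: [-4.6, -6.6, -0.0]
width: 0.0132
finger_force: 59.2
```

Call:
send_rows(targets=[{"tx": 0, "ty": 0, "tz": 0, "ax": 0, "ay": 0, "az": 0}, {"tx": 0, "ty": 0, "tz": 0, "ax": 0, "ay": 0, "az": 0}, {"tx": 0, "ty": 0, "tz": 0, "ax": 0, "ay": 0, "az": 0}, {"tx": 0, "ty": 0, "tz": 0, "ax": 0, "ay": 0, "az": 0}], jaw=120)

```text
t: 15.3
tcp_pos: [0.5163, -0.2857, 0.07]
tcp_rot: [179.9, -0.0, 76.5]
ft_force: [0.2, -0.6, -0.7]
width: 0.0453
finger_force: 0.0
```

Call:
send_rows(targets=[{"tx": 0, "ty": 0, "tz": -0.01, "ax": 0, "ay": 0, "az": 0}, {"tx": 0, "ty": 0, "tz": -0.025, "ax": 0, "ay": 0, "az": 0}, {"tx": 0, "ty": 0, "tz": -0.035, "ax": 0, "ay": 0, "az": 0}, {"tx": 0, "ty": 0, "tz": -0.035, "ax": 0, "ay": 0, "az": 0}, {"tx": 0, "ty": 0, "tz": -0.02, "ax": 0, "ay": 0, "az": 0}])

```text
t: 15.72
tcp_pos: [0.5168, -0.2864, 0.1995]
tcp_rot: [179.7, 0.1, 76.5]
ft_force: [1.4, -0.5, 0.4]
width: 0.0452
finger_force: 0.0
```

Call:
send_rows(targets=[{"tx": -0.02, "ty": 0, "tz": 0, "ax": 0, "ay": 0, "az": 0}, {"tx": -0.02, "ty": 0, "tz": 0, "ax": 0, "ay": 0, "az": 0}, {"tx": 0, "ty": 0, "tz": 0, "ax": 0, "ay": 0, "az": 0}, {"tx": 0, "ty": 0, "tz": 0, "ax": 0, "ay": 0, "az": 0}])

```text
t: 16.05
tcp_pos: [0.5061, -0.3253, 0.1953]
tcp_rot: [179.9, -0.0, 76.4]
ft_force: [-0.4, 0.1, -0.7]
width: 0.0452
finger_force: 0.0
```

Run:
```python
from h import *
i,m=snap('wrist','w4'); c=cv2.cvtColor(i,cv2.COLOR_RGB2BGR)
cv2.imwrite('pics/w4v.png',cv2.resize(c,(800,600),interpolation=cv2.INTER_CUBIC)); print(robot.get_obs()['tcp_pos'],robot.get_obs()['ft_force'])
```

```text
[ 0.50607592 -0.32450229  0.19494765] [-0.29114031  0.20751266 -0.58804124]
```

View pics/w4v.png

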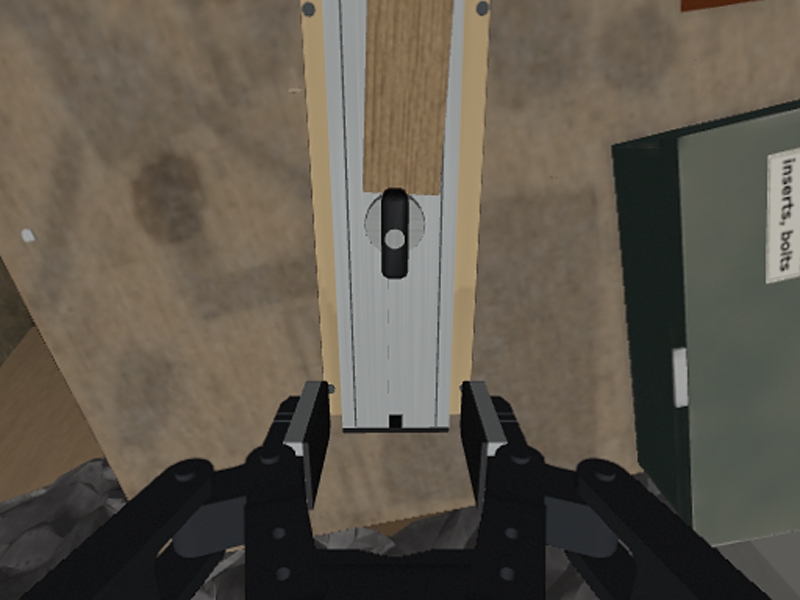

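The stop is released and upright, with the handle in line and the drum touching the board's near face at v≈193. The board looks slightly skewed, so I'll check it at the end block.

Call:
send_rows(targets=[{"tx": 0.035, "ty": 0, "tz": 0, "ax": 0, "ay": 0, "az": 0}, {"tx": 0.035, "ty": 0, "tz": 0, "ax": 0, "ay": 0, "az": 0}, {"tx": 0.03, "ty": 0, "tz": 0, "ax": 0, "ay": 0, "az": 0}, {"tx": 0, "ty": 0, "tz": 0, "ax": 0, "ay": 0, "az": 0}, {"tx": 0, "ty": 0, "tz": 0, "ax": 0, "ay": 0, "az": 0}])

```text
t: 16.52
tcp_pos: [0.5297, -0.225, 0.1948]
tcp_rot: [-180.0, -0.0, 76.7]
ft_force: [0.2, -0.4, 0.4]
width: 0.0453
finger_force: 0.0
```

Run:
```python
from h import *
i,m=snap('wrist','w5'); c=cv2.cvtColor(i,cv2.COLOR_RGB2BGR)
d=cv2.resize(c[:,130:400],None,fx=1.56,fy=1.56,interpolation=cv2.INTER_CUBIC); e=cv2.resize(c[0:150,190:290],(380,570),interpolation=cv2.INTER_CUBIC)
e=cv2.resize(c[60:210,190:290],(379,570),interpolation=cv2.INTER_CUBIC)
o=np.zeros((600,800,3),np.uint8);o[:d.shape[0],:d.shape[1]]=d;o[:570,421:800]=e
cv2.imwrite('pics/w5v.png',o);print(d.shape)
```

```text
(599, 421, 3)
```

View pics/w5v.png

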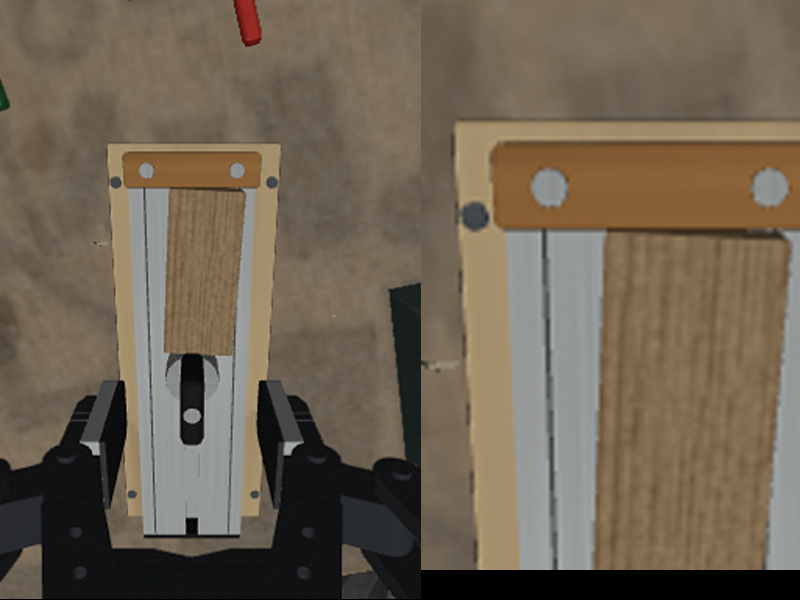

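The board's left corner touches the end block at (170,188) and its right corner at (244,192) shows a small gap. I'll put a number on it.

Run:
```python
from h import *
m=load('w5'); d=np.array([.2343,.9722]);n=np.array([d[1],-d[0]])
f=lambda u,v,z:(lambda p:(round(p[:2]@n*1e3,1),round(p[:2]@d*1e3,1)))(at(m,((u+.5)/1.56-.5+130,(v+.5)/1.56-.5),z))
for s,q,z in[('block L',(125,188),.058),('block R',(259,188),.058),('far L',(170,188),.06),('far R',(244,192),.06),('near L',(165,352),.06),('near R',(233,355),.06),('cap',(192,415),.104),('rail end',(144,535),.036),('rail end',(240,535),.036),('ply far',(108,145),.012),('ply far',(280,145),.012)]: print(s,f(*q,z))
```

```text
block L (np.float64(529.7), np.float64(-34.2))
block R (np.float64(608.0), np.float64(-33.9))
far L (np.float64(556.1), np.float64(-34.0))
far R (np.float64(599.1), np.float64(-36.1))
near L (np.float64(551.7), np.float64(-138.1))
near R (np.float64(596.1), np.float64(-140.1))
cap (np.float64(569.3), np.float64(-157.6))
rail end (np.float64(530.4), np.float64(-315.3))
rail end (np.float64(609.9), np.float64(-315.0))
ply far (np.float64(513.3), np.float64(-10.4))
ply far (np.float64(627.0), np.float64(-10.0))
```

Base y comes out at about 6.4 mm for the stop (3.5 to 10.5 allowed) and 76.9 mm for the board centre (74.5 needed). Both pass, so I'll hand in.

```bash
python3 -c "
from bench import robot
print(robot.sign_off())"
```

```text
the job is handed in; nothing more can be done
None
```

The stop is locked in the rail at base y of about 6.4 mm, holding the board against the end block with a slight skew (about 2 mm gap at one corner); all is let go and the job is handed in, but no verdict came back.

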